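# Put the screwdriver away and shut its drawer

### The arm

A 6-joint arm with a two-finger parallel gripper is mounted at the origin on the work surface. World frame = base frame: x ahead of the robot, y to its left, z up, the work surface at z = 0. Lengths are in m, angles in rad, forces in N, time in s.
With the tool pointing down it reaches from about 0.35 to 0.8 m from the base axis. Payload 7.3 kg.
Tool frame: the origin (TCP) lies at the centre of the arm's flange, where the gripper is bolted on; the fingertips stand 173 mm ahead of it and the grasp point (between the pads) lies tcp_to_grasp ahead of it (tcp_to_grasp is the distance from the TCP to the grasp point, in m); z points along the fingers, y is the line along which they close (so a half turn about z gives the same grasp; the last joint's range is limited). The gripper opens to 85 mm and grips with 20 to 120 N. Pads are 22 mm wide; open, the fingers measure 114 mm over their backs; the gripper's body (76 mm by 85 mm) begins 54 mm behind the grasp point. The pads swing forward as they close: fully open they stand 13 mm farther back than shut.
Start: joints at [1.143, 0.342, 1.524, -0, 1.275, -0.146], TCP at [0.146, 0.504, 0.405] pointing down, gripper open.
Joint ranges: [-2.53, 2.53], [-0.77, 2.02], [0.04, 2.7], [-1, 4.14], [0.28, 2.66], [-3.11, 3.11]. Speed limits (rad/s): [2.57, 2.57, 3.14, 3.14, 3.14, 3.14].

### API

Orientations are given as a unit quaternion [w, x, y, z].
In Python, from workcell import * gives the robot as it stands.
- The arm moves only by the shell command python3 -m creep 'ROWS'. ROWS is JSON, a list of rows, each an object of numbers: "x", "y", "z": the shift along the world's x, y, z in units of 50 mm (1.0 is 50 mm); "ax", "ay", "az": the turn, a rotation vector about the world's x, y, z in units of 8 degrees (1.0 is 8 degrees); "claw": the finger opening in mm, from 0 to 85.4. In form: [{"x": .., "y": .., "z": .., "ax": .., "ay": .., "az": .., "claw": ..}, ...]. A call has 1 to 5 rows; each row is the pose to reach, as a shift and turn from the pose commanded when the call began; what a row does not reach only later rows make up. A row lasts 1/10 s, in which the tool goes at most 50 mm and 8.59 degrees, less where a joint would pass 70% of its speed; a pose out of reach is approached as far as the arm can. A call with a gripper value outside its range is refused whole. The fingers move at their own pace and stop on an object; the grip force is fixed at half the most. Time passes only in rows, so rows that repeat a pose let the fingers close. It gives the time, the measured TCP pose, the force, the opening and the grip force at its end, in the units of the state.
- get_state(): the state, without advancing time (a new reading comes with each control period).
- camera(name): name is "side" or "top" or "wrist"; returns (picture, depth): 420x560x3 uint8, blue, green, red; 420x560 float32, m along the optical axis (not along the pixel's ray), 0 where there is no reading.
- calibration(name): a dict with "camera_matrix" (3x3 intrinsics, pixels), "extrinsics" (4x4, takes a point from camera to world coordinates). Camera axes: x right, y down, z forward; pixel columns grow to the right and rows downward; lengths in m; the calibration is good to about 2 mm. The wrist camera is an equidistant fisheye: a pixel r from the principal point sees the ray r / f radians off the axis. A picture is of the moment at which its call begins: read the wrist's pose just before it. calibration takes no time and is no camera call; for the wrist camera it gives the pose at the moment of the call.
- sign_off(): hands the job in; it is judged then, once.
The state is a dict: "time_s": time; "qpos": joint angles; "qvel": joint speeds; "joint_efforts": joint torques, N m; "position": TCP position; "orientation": TCP orientation; "wrist_force": force on the tool from outside, world axes, zero at the start; "moment": the same for the moment, N m; "gripper_width": finger opening in m; "finger_force": force on a finger pad.
Only numpy, scipy, OpenCV 4.12 (cv2) and the standard library are available. Lean on these libraries where they do the work, as an engineer would, in place of code of your own. Each camera call takes 0.05 s, during which the arm holds its last target. There are 200 camera calls.

### The job

Put the orange cordless screwdriver away: lay it flat inside the open blue-fronted drawer, setting it down rather than dropping it, then push that drawer fully home past its catch until it seats, without slamming it. Leave the yellow-fronted drawer shut and everything else where it is.

Things in the scene. Friction and masses are not known exactly. Their poses are not given: they have to be found in the camera images.
- driver: Cordless screwdriver, 150 mm long, 0.2-0.45 kg, lying on the bench to the left or right. Orange/black square grip 95 long x 34 x 34, then a round chuck (24 across, 22 long) and a bit (8 across, 33 long). Origin: on the underside, under the middle of the square grip (grasp here, across). x along the tool to the bit (tip at x = +102, back end at -48), z up; axis 17 mm above the underside.
- driver_mid (a point): Middle of the screwdriver's overall length, on its axis: 27.5 mm from driver's origin towards the bit, 17 mm up. Axes as driver.
- blue_unit: Fixed grey steel one-drawer unit, 240 deep (x) x 215 wide (y) x 85 high, drawer with a blue front. Origin: centre of its underside on the bench; its front faces its own -x, roughly towards the robot; the drawer slides out along -x. The yellow unit stands beside it, 5 mm apart; either may be on the left.
- blue_drawer (a joint): How far the blue drawer is out, m: 0 fully home, 0.16 farthest; starts 0.12 to 0.15. Slides with about 1.5 N friction plus drag and stays where left. A sprung ball catch resists between 13 and 5 mm out (push up to about 10 N in all), then snaps the drawer home and holds it there; let go before that, it stays ajar.
- blue_tray (a point): Centre of the blue drawer's inner floor, 17 mm above the bench; axes as blue_unit (x to the back). Tray inside 205 (x) x 186 (y), walls 5 thick, 45 high. Open to the sky only from x = -102 mm to x = (joint value - 107 mm); the rest is under the unit's top. Blue front plate: 12 thick, 209 wide, 9 to 79 mm above the bench, outer face at x = -119.5 mm.
- blue_handle (a point): Middle of the blue drawer's handle: a level steel bar 100 mm long (along y), about 10 mm thick, 35 mm in front of the blue front's outer face, 55 mm above the bench, with a gap behind it. Axes as blue_unit.
- yellow_unit: The same kind of unit with a yellow-fronted drawer, shut. Origin: centre of its underside.
- yellow_drawer (a joint): How far the yellow drawer is out, m; starts and stays at 0 (shut).
- bracket_a: Bystander: zinc sheet channel 130 x 30 x 22 mm lying in front of the yellow drawer, origin under its middle, x along it.
- bracket_b: Bystander: same bracket lying on the left of the drawer units.
- screw_tray: Bystander: dark wooden tray of screws, 130 x 100 x 18 mm, origin under its middle; on the half of the bench across from the screwdriver.
- oil: Bystander: white bottle with red cap, 44 mm across, 110 high, standing on top of the yellow unit, origin under its base.
Mind the look-alikes: they are no part of the job. Of the things shaped like the driver, the orange one is meant.

How it is judged:
By the outcome, as a careful person would: the job done as asked, in the order asked, and still so for the second after the job is handed in, with the robot touching nothing.
It also fails if it takes over 58 s, if anything falls off the work surface, if the arm or the gripper's body presses on something with over 40 N, if the wrist force passes 120 N, or if a joint passes its speed limit or range.

## Working session

There is one attempt and no reset: what is moved stays moved. The work goes in short steps, Python scripts to look and compute and a shell command to move; the robot and the scene stay as the last step left them, time stands still between calls to the robot, and variables do not carry over. Pictures are saved under pics/ and viewed, at most 10 in all, crops included, and the job is handed in when it is done.

```bash
ls; mkdir -p pics; python3 - <<'E'
from workcell import *
import cv2,numpy as np
s=get_state();print(s)
try: print(tcp_to_grasp)
except Exception as e: print(e)
for n in ("top","side"):
    im,d=camera(n);cv2.imwrite(f"pics/{n}0.png",im);np.save(f"pics/{n}0.npy",d)
    c=calibration(n);print(n,np.round(c["camera_matrix"],1).tolist(),np.round(c["extrinsics"],4).tolist())
E
```

```text
pics
{'time_s': 0.0, 'qpos': array([ 1.14298978e+00,  3.42697027e-01,  1.52504984e+00,  5.31605265e-06,
        1.27539874e+00, -1.45995698e-01]), 'qvel': array([ 0.00155353,  0.00095663, -0.00093586, -0.00061391,  0.0006207 ,
        0.00017541]), 'joint_efforts': array([-1.22753572e-04, -4.33664989e+01, -2.46002823e+01, -2.39008114e-04,
        7.94695836e-03,  2.34061594e-05]), 'position': array([0.14591322, 0.50416008, 0.40402764]), 'orientation': array([-2.22165576e-04,  1.40440349e-01,  9.90088837e-01, -7.44014866e-04]), 'wrist_force': array([-0.71063225, -0.52927694,  0.59838421]), 'moment': array([-0.00112372,  0.02062117,  0.05736167]), 'finger_force': 0.0, 'gripper_width': 0.08525989351008195}
0.1547
top [[414.0, 0.0, 280.3], [0.0, 414.0, 201.8], [0.0, 0.0, 1.0]] [[-0.0243, -0.9876, 0.1551, 0.3808], [-0.9997, 0.0225, -0.013, 0.0524], [0.0093, -0.1554, -0.9878, 1.1805], [0.0, 0.0, 0.0, 1.0]]
side [[494.9, 0.0, 284.2], [0.0, 494.9, 205.0], [0.0, 0.0, 1.0]] [[0.9866, -0.0913, 0.1355, 0.3376], [-0.1631, -0.499, 0.8511, -1.3108], [-0.0101, -0.8618, -0.5072, 0.8981], [0.0, 0.0, 0.0, 1.0]]
```

View pics/top0.png

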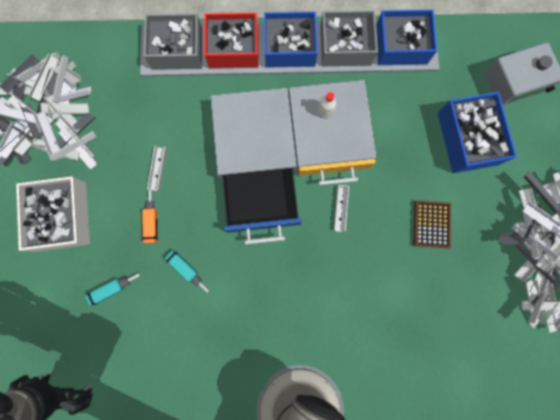

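View pics/side0.png

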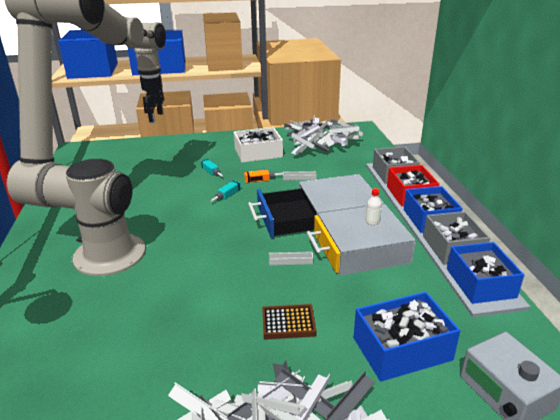

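The top view shows the orange driver at about (150,222) with its bit pointing up the picture, close to bracket_b at (157,168). The blue drawer's tray is at (260,198), its front at (262,225) and its handle at (265,237). The teal tools are look-alikes.

```bash
cat > h.py <<'E'
from workcell import *
import cv2,numpy as np
def ray(n,uv,z,c=None):
    c=c or calibration(n);K=c["camera_matrix"];E=c["extrinsics"]
    uv=np.atleast_2d(uv).astype(float)
    d=np.c_[(uv[:,0]-K[0,2])/K[0,0],(uv[:,1]-K[1,2])/K[1,1],np.ones(len(uv))]@E[:3,:3].T
    return E[:3,3]+d*((z-E[2,3])/d[:,2])[:,None]
def mask(im,lo,hi,box):
    h=cv2.cvtColor(im,cv2.COLOR_BGR2HSV);m=cv2.inRange(h,lo,hi)
    k=np.zeros_like(m);x0,y0,x1,y1=box;k[y0:y1,x0:x1]=1
    return m*k
E
python3 - <<'E'
from h import *
np.set_printoptions(precision=4,suppress=True)
im=cv2.imread("pics/top0.png")
def rect(m,z,t):
    p=ray("top",np.argwhere(m>0)[:,::-1],z)[:,:2]
    r=cv2.minAreaRect((p*1000).astype(np.float32));print(t,len(p),"mean",p.mean(0),"rect",r); return p
rect(mask(im,(5,150,120),(18,255,255),(130,190,170,260)),0.034,"orange")
b=rect(mask(im,(105,120,60),(130,255,255),(210,190,310,240)),0.079,"blue front top/face")
g=rect(mask(im,(20,120,120),(35,255,255),(280,140,390,180)),0.079,"yellow")
h=cv2.cvtColor(im,cv2.COLOR_BGR2HSV)
m=cv2.inRange(h,(0,0,110),(179,60,200));k=np.zeros_like(m);k[78:180,200:385]=255
m=cv2.morphologyEx(m&k,cv2.MORPH_OPEN,np.ones((5,5)))
rect(m,0.085,"units top")
m=mask(im,(0,0,150),(179,60,255),(235,228,295,245));rect(m,0.055,"handle")
m=mask(im,(0,0,110),(179,70,255),(140,140,172,215));rect(m,0.02,"bracket+bit")
crop=cv2.resize(im[130:260,120:320],None,fx=4,fy=4,interpolation=cv2.INTER_CUBIC);cv2.imwrite("pics/crop0.png",crop)
E
```

```text
orange 426 mean [0.5047 0.4022] rect ((503.2437438964844, 401.2006530761719), (92.95338439941406, 36.078975677490234), 1.2726844549179077)
blue front top/face 494 mean [0.4951 0.0874] rect ((494.6763916015625, 87.68212127685547), (18.660316467285156, 204.14138793945312), 5.046639442443848)
yellow 593 mean [ 0.6477 -0.1165] rect ((647.2544555664062, -118.89659881591797), (24.092802047729492, 208.22511291503906), 4.9721574783325195)
units top 12546 mean [0.761 0.002] rect ((745.3385620117188, -1.8639984130859375), (267.1733093261719, 437.6485595703125), 4.982238292694092)
handle 272 mean [0.4595 0.0841] rect ((464.8857421875, 84.18729400634766), (40.8527946472168, 108.8657455444336), 0.5720078945159912)
bracket+bit 741 mean [0.6585 0.3924] rect ((637.6675415039062, 394.9566650390625), (47.07234573364258, 198.82887268066406), 83.80615234375)
```

View pics/crop0.png

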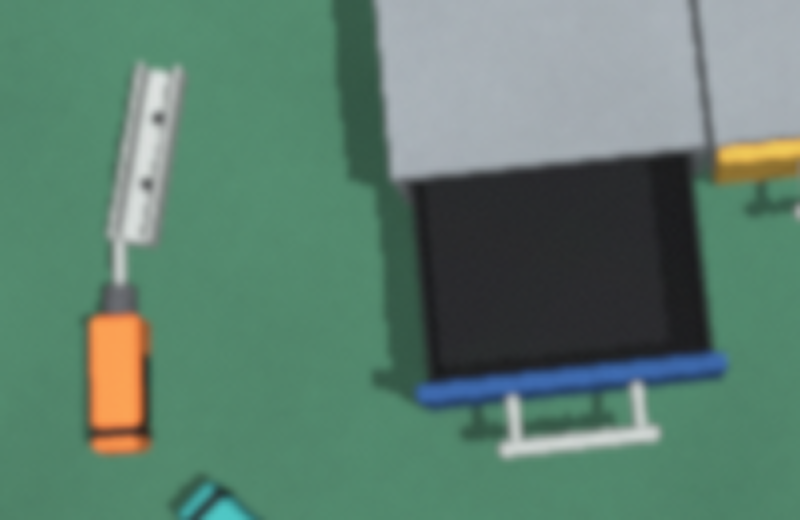

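The crop confirms that the bit tip is near bracket_b's end. It also shows the driver lying along +x at about (0.503, 0.4015). The drawer axis yaws about 5°, its opening is about 131 mm long, and the joint is at about 0.137. I'm moving over the driver now.

```bash
python3 -m creep '[{"x":0.5,"y":-0.15,"z":-0.2,"az":0.5,"claw":70},{"x":1.3,"y":-0.4,"z":-0.5,"az":1,"claw":70},{"x":2.1,"y":-0.6,"z":-0.8,"az":1.5,"claw":70},{"x":2.9,"y":-0.85,"z":-1.1,"az":2,"claw":70},{"x":3.7,"y":-1.1,"z":-1.4,"az":2.17,"claw":70}]'
python3 -m creep '[{"x":0.8,"y":-0.25,"z":-0.4,"claw":70},{"x":1.6,"y":-0.45,"z":-0.8,"claw":70},{"x":2.4,"y":-0.65,"z":-1.1,"claw":70},{"x":2.9,"y":-0.8,"z":-1.3,"claw":70},{"x":2.9,"y":-0.8,"z":-1.3,"claw":70}]'
python3 -m creep '[{"x":0.5,"y":-0.15,"claw":70},{"x":0.54,"y":-0.15,"claw":70},{"x":0.54,"y":-0.15,"claw":70}]'
python3 - <<'E'
from h import *
s=get_state();print(s["time_s"],s["position"],s["orientation"],s["qpos"],s["wrist_force"],s["gripper_width"])
c=calibration("wrist");print({k:np.round(v,4).tolist() if k!='model' else v for k,v in c.items()})
im,d=camera("wrist");cv2.imwrite("pics/w1.png",im);np.save("pics/w1.npy",d)
im,d=camera("top");cv2.imwrite("pics/top1.png",im)
E
```

```text
0.1 [0.14592096 0.50419669 0.40410351] [-1.94575997e-04  1.40427219e-01  9.90090772e-01 -6.49837071e-04] [ 1.14300535e+00  3.42654361e-01  1.52489600e+00  5.71363730e-06
  1.27539896e+00 -1.46006782e-01] [-0.00964228  0.54094685 -0.25706686] 0.08546352202001879
{'camera_matrix': [[325.1923, 0.0, 282.752], [0.0, 325.1923, 207.4321], [0.0, 0.0, 1.0]], 'extrinsics': [[0.2788, 0.9264, 0.2531, 0.0804], [0.9603, -0.2685, -0.0753, 0.5225], [-0.0018, 0.264, -0.9645, 0.3736], [0.0, 0.0, 0.0, 1.0]]}$[0]: bad value
$[0]: bad value
$[0]: bad value
```

View pics/w1.png

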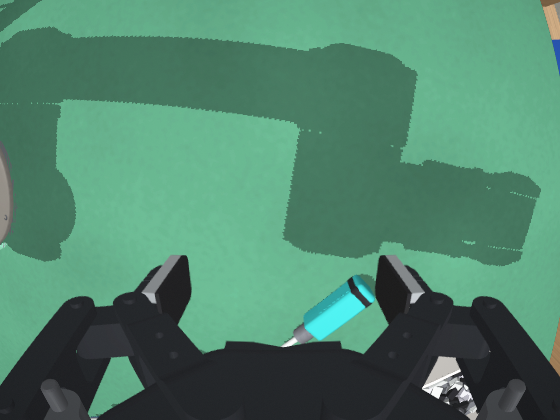

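The rows were refused, so the arm hasn't moved. The picture shows only a teal look-alike at (335,310). I'll give every key in each row.

```bash
python3 -m creep '[{"x":0.5,"y":-0.15,"z":-0.2,"ax":0,"ay":0,"az":0.5,"claw":70},{"x":1.3,"y":-0.4,"z":-0.5,"ax":0,"ay":0,"az":1,"claw":70},{"x":2.1,"y":-0.6,"z":-0.8,"ax":0,"ay":0,"az":1.5,"claw":70},{"x":2.9,"y":-0.85,"z":-1.1,"ax":0,"ay":0,"az":2,"claw":70},{"x":3.7,"y":-1.1,"z":-1.4,"ax":0,"ay":0,"az":2.17,"claw":70}]'
```

```text
time_s: 0.7
position: [0.3324, 0.4487, 0.334]
orientation: [-0.0, -0.012, 1.0, 0.0]
wrist_force: [-0.5, 0.6, 0.3]
gripper_width: 0.0698
finger_force: 0.0
```

```bash
python3 -m creep '[{"x":0.9,"y":-0.25,"z":-0.3,"ax":0,"ay":0,"az":0,"claw":70},{"x":1.8,"y":-0.5,"z":-0.6,"ax":0,"ay":0,"az":0,"claw":70},{"x":2.6,"y":-0.75,"z":-0.9,"ax":0,"ay":0,"az":0,"claw":70},{"x":3.2,"y":-0.9,"z":-1.1,"ax":0,"ay":0,"az":0,"claw":70},{"x":3.4,"y":-0.95,"z":-1.2,"ax":0,"ay":0,"az":0,"claw":70}]'
python3 - <<'E'
from h import *
s=get_state();print(s["time_s"],s["position"],s["orientation"],s["qvel"])
c=calibration("wrist");E=c["extrinsics"];K=c["camera_matrix"]
im,d=camera("wrist");cv2.imwrite("pics/w2.png",im)
m=mask(im,(5,150,100),(18,255,255),(0,0,560,420));print(m.sum()/255)
uv=np.argwhere(m>0)[:,::-1].astype(float)
r=(uv-K[:2,2])/K[0,0];t=np.linalg.norm(r,axis=1);v=np.c_[r/t[:,None]*np.sin(t)[:,None],np.cos(t)]@E[:3,:3].T
p=E[:3,3]+v*((0.034-E[2,3])/v[:,2])[:,None]
print(p.mean(0),cv2.minAreaRect((p[:,:2]*1000).astype(np.float32)))
for a in np.arange(.44,.57,.01):
    q=p[abs(p[:,0]-a)<.004,1]
    if len(q)>5:print(round(a,2),len(q),q.min().round(4),q.max().round(4))
E
```

```text
time_s: 1.2
position: [0.5036, 0.4001, 0.2729]
orientation: [-0.0, -0.009, 1.0, -0.001]
wrist_force: [0.1, -0.4, 0.2]
gripper_width: 0.0694
finger_force: 0.0
1.2 [0.50361242 0.40014635 0.27294229] [-4.13320338e-04 -9.05982509e-03  9.99958746e-01 -5.04742702e-04] [-0.07171183  0.12379574 -0.12091611  0.01868475  0.00933902 -0.09340485]
2798.0
[0.51112259 0.40860732 0.034     ] ((500.951171875, 406.5847473144531), (94.91414642333984, 33.09328842163086), 2.0474915504455566)
0.45 18 0.4065 0.4162
0.46 275 0.3893 0.4216
0.47 60 0.3894 0.4221
0.48 110 0.3894 0.4225
0.49 101 0.3895 0.4227
0.5 88 0.3902 0.4227
0.51 132 0.3903 0.4232
0.52 445 0.391 0.4237
0.53 426 0.3911 0.4243
0.54 388 0.3918 0.4242
0.55 111 0.3933 0.4229
```

View pics/w2.png

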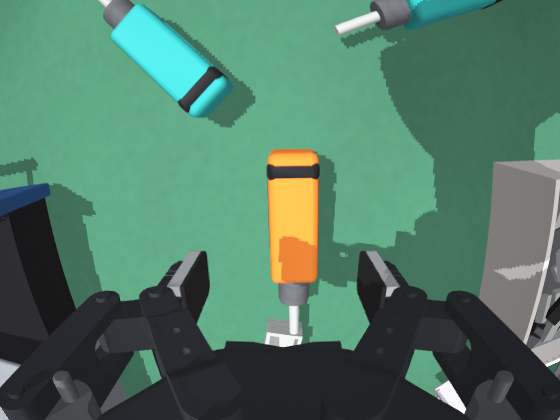

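The wrist view shows the driver at (294,215), slightly right of the finger centre at (283), and there is clear space for the fingers. The arm was still moving during that shot, so I'll settle, correct and measure again.

```bash
python3 -m creep '[{"x":0,"y":0.05,"z":-0.2,"ax":0,"ay":0,"az":0.05,"claw":70},{"x":0,"y":0.1,"z":-0.4,"ax":0,"ay":0,"az":0.1,"claw":70},{"x":0,"y":0.1,"z":-0.4,"ax":0,"ay":0,"az":0.1,"claw":70},{"x":0,"y":0.1,"z":-0.4,"ax":0,"ay":0,"az":0.1,"claw":70}]'
cat >> h.py <<'E'
def wray(uv,z,c):
    E=c["extrinsics"];K=c["camera_matrix"]
    r=(np.atleast_2d(uv).astype(float)-K[:2,2])/K[0,0];t=np.linalg.norm(r,axis=1)
    v=np.c_[r/t[:,None]*np.sin(t)[:,None],np.cos(t)]@E[:3,:3].T
    return E[:3,3]+v*((z-E[2,3])/v[:,2])[:,None]
E
python3 - <<'E'
from h import *
c=calibration("wrist");s=get_state();im,d=camera("wrist")
print(s["position"],2*np.degrees(np.arctan2(s["orientation"][1],s["orientation"][2])))
m=mask(im,(5,150,100),(18,255,255),(0,0,560,420))
p=wray(np.argwhere(m>0)[:,::-1],.034,c)
print(cv2.minAreaRect((p[:,:2]*1000).astype(np.float32)))
E
```

```text
time_s: 1.65
position: [0.4998, 0.4076, 0.2547]
orientation: [-0.0, -0.018, 1.0, -0.0]
wrist_force: [0.7, 0.3, 0.2]
gripper_width: 0.0701
finger_force: 0.0
[0.49984907 0.40761879 0.25469937] -2.1158993659214658
((500.51177978515625, 406.8025207519531), (94.94285583496094, 33.0474853515625), 2.0725438594818115)
```

```bash
python3 -m creep '[{"x":0,"y":0,"z":-0.5,"ax":0,"ay":0,"az":0,"claw":70},{"x":0,"y":-0.02,"z":-1,"ax":0,"ay":0,"az":0,"claw":70},{"x":0,"y":-0.02,"z":-1.35,"ax":0,"ay":0,"az":0,"claw":70},{"x":0,"y":-0.02,"z":-1.55,"ax":0,"ay":0,"az":0,"claw":70},{"x":0,"y":-0.02,"z":-1.55,"ax":0,"ay":0,"az":0,"claw":50}]'
python3 -m creep '[{"x":0,"y":0,"z":0,"ax":0,"ay":0,"az":0,"claw":40},{"x":0,"y":0,"z":0,"ax":0,"ay":0,"az":0,"claw":34},{"x":0,"y":0,"z":0,"ax":0,"ay":0,"az":0,"claw":20},{"x":0,"y":0,"z":0,"ax":0,"ay":0,"az":0,"claw":20},{"x":0,"y":0,"z":0,"ax":0,"ay":0,"az":0,"claw":20}]'
```

```text
time_s: 2.2
position: [0.5005, 0.4058, 0.1763]
orientation: [-0.001, -0.018, 1.0, -0.0]
wrist_force: [-0.6, -0.4, -0.7]
gripper_width: 0.0569
finger_force: 0.0
time_s: 2.7
position: [0.5013, 0.4064, 0.1789]
orientation: [0.001, -0.018, 1.0, 0.001]
wrist_force: [-0.7, 2.9, 6.1]
gripper_width: 0.0332
finger_force: 61.0
```

```bash
python3 -m creep '[{"x":0,"y":0,"z":0.2,"ax":0,"ay":0,"az":0,"claw":20},{"x":0,"y":0,"z":0.6,"ax":0,"ay":0,"az":0,"claw":20},{"x":0,"y":0,"z":1.2,"ax":0,"ay":0,"az":0,"claw":20},{"x":0,"y":0,"z":1.9,"ax":0,"ay":0,"az":0,"claw":20},{"x":0,"y":0,"z":2.6,"ax":0,"ay":0,"az":0,"claw":20}]'
python3 - <<'E'
from h import *
np.set_printoptions(precision=4,suppress=True)
s=get_state();print(s["position"],s["moment"],s["wrist_force"],s["finger_force"])
c=calibration("wrist");im,d=camera("wrist");cv2.imwrite("pics/w3.png",im)
R=c["extrinsics"][:3,:3]
im,d=camera("side");cv2.imwrite("pics/s3.png",cv2.resize(im[100:260,150:360],None,fx=3,fy=3,interpolation=cv2.INTER_CUBIC))
E
```

```text
time_s: 3.2
position: [0.5006, 0.4053, 0.308]
orientation: [-0.001, -0.017, 1.0, -0.001]
wrist_force: [0.7, 0.9, -2.9]
gripper_width: 0.0332
finger_force: 60.1
[0.5006 0.4053 0.308 ] [ 0.0293  0.0189 -0.0133] [ 0.7111  0.9347 -2.9449] 60.110896825790405
```

View pics/s3.png

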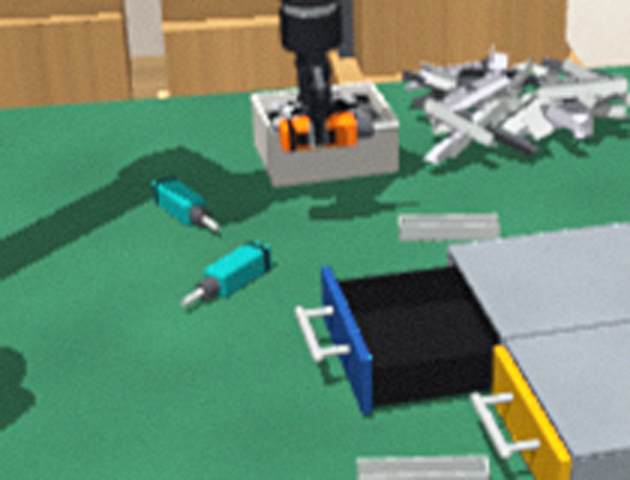

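Held level, with bracket_b undisturbed at (450,227). I'm carrying it over to the drawer while turning the bit to the right.

```bash
python3 -m creep '[{"x":0.05,"y":-0.3,"z":0,"ax":0,"ay":0,"az":-0.6,"claw":20},{"x":0.15,"y":-0.7,"z":0,"ax":0,"ay":0,"az":-1.5,"claw":20},{"x":0.3,"y":-1.2,"z":0,"ax":0,"ay":0,"az":-2.4,"claw":20},{"x":0.4,"y":-1.7,"z":0,"ax":0,"ay":0,"az":-3.3,"claw":20},{"x":0.5,"y":-2.2,"z":0,"ax":0,"ay":0,"az":-4.2,"claw":20}]'
python3 -m creep '[{"x":0.1,"y":-0.5,"z":0,"ax":0,"ay":0,"az":-0.9,"claw":20},{"x":0.2,"y":-1.0,"z":0,"ax":0,"ay":0,"az":-1.8,"claw":20},{"x":0.3,"y":-1.5,"z":0,"ax":0,"ay":0,"az":-2.7,"claw":20},{"x":0.4,"y":-2.0,"z":0,"ax":0,"ay":0,"az":-3.6,"claw":20},{"x":0.5,"y":-2.4,"z":0,"ax":0,"ay":0,"az":-4.5,"claw":20}]'
python3 -m creep '[{"x":0.1,"y":-0.4,"z":0,"ax":0,"ay":0,"az":-0.8,"claw":20},{"x":0.25,"y":-0.8,"z":0,"ax":0,"ay":0,"az":-1.6,"claw":20},{"x":0.44,"y":-1.1,"z":0,"ax":0,"ay":0,"az":-2.2,"claw":20},{"x":0.44,"y":-1.1,"z":0,"ax":0,"ay":0,"az":-2.2,"claw":20},{"x":0.44,"y":-1.1,"z":0,"ax":0,"ay":0,"az":-2.2,"claw":20}]'
python3 - <<'E'
from h import *
np.set_printoptions(precision=4,suppress=True)
c=calibration("wrist");s=get_state();im,d=camera("wrist");cv2.imwrite("pics/w4.png",im)
q=s["orientation"];print(s["position"],q,"tool y az",np.degrees(2*np.arctan2(q[2],q[1]))-90)
m=mask(im,(105,120,50),(130,255,255),(0,0,560,420))
n,l,st,ce=cv2.connectedComponentsWithStats(m)
i=1+st[1:,4].argmax();print(st[i])
p=wray(np.argwhere(l==i)[:,::-1],.079,c)
print(cv2.minAreaRect((p[:,:2]*1000).astype(np.float32)))
E
```

```text
time_s: 3.8
position: [0.5256, 0.2945, 0.3056]
orientation: [-0.001, 0.275, 0.962, -0.001]
wrist_force: [0.7, 0.1, -3.6]
gripper_width: 0.0328
finger_force: 60.3
time_s: 4.3
position: [0.5506, 0.1742, 0.3058]
orientation: [-0.001, 0.559, 0.829, -0.001]
wrist_force: [0.4, 0.6, -3.6]
gripper_width: 0.0328
finger_force: 60.4
time_s: 4.8
position: [0.5725, 0.1206, 0.3061]
orientation: [-0.001, 0.677, 0.736, -0.001]
wrist_force: [0.1, -0.4, -3.9]
gripper_width: 0.0332
finger_force: 60.4
[0.5725 0.1206 0.3061] [-0.0009  0.6766  0.7363 -0.0008] tool y az 4.840906537723313
[ 149  106   45  190 4494]
((500.1112976074219, 127.31826782226562), (29.515981674194336, 131.59169006347656), 4.8230791091918945)
```

View pics/w4.png

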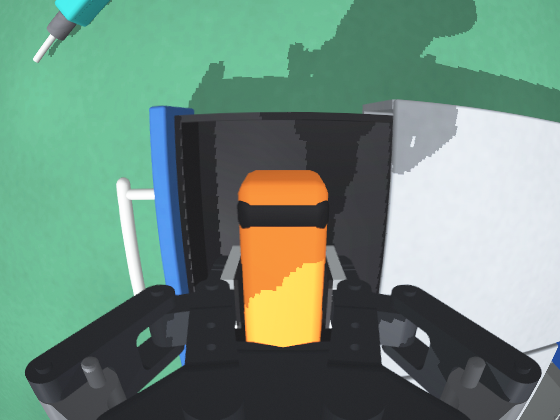

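The driver is held aligned over the open tray. The blue front's outer left corner is at about (150,107), the unit's top front-left corner at (396,100), and the tray's left wall runs along row 115. I'll turn these into drawer coordinates.

```bash
python3 - <<'E'
from h import *
np.set_printoptions(precision=4,suppress=True)
c=calibration("wrist");a=np.radians(5);R=np.array([[np.cos(a),np.sin(a)],[-np.sin(a),np.cos(a)]])
for t,uv,z in [("front outer L",(150,107),.079),("front inner L",(166,108),.079),("unit L corner",(396,100),.085),("unit edge mid",(388,230),.085),("tray wall outerL",(290,113),.062),("handle L",(124,180),.055)]:
    p=wray(uv,z,c)[0,:2];print(t,p,"uv",R@p)
print("tcp uv",R@get_state()["position"][:2])
E
```

```text
front outer L [0.4805 0.1919] uv [0.4954 0.1493]
front inner L [0.4916 0.1914] uv [0.5064 0.1478]
unit L corner [0.6314 0.2076] uv [0.6471 0.1518]
unit edge mid [0.638 0.126] uv [0.6466 0.0699]
tray wall outerL [0.5691 0.1926] uv [0.5837 0.1423]
handle L [0.4496 0.1382] uv [0.4599 0.0985]
tcp uv [0.5808 0.0707]
```

```bash
python3 -m creep '[{"x":0,"y":0,"z":-0.4,"ax":0,"ay":0,"az":0,"claw":20},{"x":0,"y":0,"z":-0.9,"ax":0,"ay":0,"az":0,"claw":20},{"x":0,"y":0,"z":-1.4,"ax":0,"ay":0,"az":0,"claw":20},{"x":0,"y":0,"z":-1.8,"ax":0,"ay":0,"az":0,"claw":20},{"x":0,"y":0,"z":-2.0,"ax":0,"ay":0,"az":0,"claw":20}]'
python3 -m creep '[{"x":0,"y":0,"z":-0.05,"ax":0,"ay":0,"az":0,"claw":20},{"x":0,"y":0,"z":-0.1,"ax":0,"ay":0,"az":0,"claw":20},{"x":0,"y":0,"z":-0.1,"ax":0,"ay":0,"az":0,"claw":20}]'
```

```text
time_s: 5.35
position: [0.5718, 0.1217, 0.2051]
orientation: [-0.001, 0.676, 0.737, -0.001]
wrist_force: [-0.4, -0.6, -4.1]
gripper_width: 0.0332
finger_force: 60.3
time_s: 5.65
position: [0.5732, 0.121, 0.2029]
orientation: [0.0, 0.677, 0.736, 0.001]
wrist_force: [0.9, -0.7, -4.7]
gripper_width: 0.0331
finger_force: 60.3
```

```bash
python3 -m creep '[{"x":0,"y":0,"z":-0.03,"ax":0,"ay":0,"az":0,"claw":20},{"x":0,"y":0,"z":-0.06,"ax":0,"ay":0,"az":0,"claw":20},{"x":0,"y":0,"z":-0.08,"ax":0,"ay":0,"az":0,"claw":20},{"x":0,"y":0,"z":-0.08,"ax":0,"ay":0,"az":0,"claw":20}]'
```

```text
time_s: 6.05
position: [0.5729, 0.1208, 0.1982]
orientation: [0.0, 0.677, 0.736, 0.0]
wrist_force: [-0.4, 0.2, -3.8]
gripper_width: 0.0332
finger_force: 60.3
```

```bash
python3 -m creep '[{"x":0,"y":0,"z":-0.02,"ax":0,"ay":0,"az":0,"claw":20},{"x":0,"y":0,"z":-0.04,"ax":0,"ay":0,"az":0,"claw":20},{"x":0,"y":0,"z":-0.04,"ax":0,"ay":0,"az":0,"claw":20},{"x":0,"y":0,"z":-0.04,"ax":0,"ay":0,"az":0,"claw":20}]'
```

```text
time_s: 6.45
position: [0.573, 0.1208, 0.1962]
orientation: [0.0, 0.677, 0.736, 0.0]
wrist_force: [0.5, 0.2, -4.2]
gripper_width: 0.0332
finger_force: 60.3
```

```bash
python3 -m creep '[{"x":0,"y":0,"z":-0.02,"ax":0,"ay":0,"az":0,"claw":20},{"x":0,"y":0,"z":-0.04,"ax":0,"ay":0,"az":0,"claw":20},{"x":0,"y":0,"z":-0.04,"ax":0,"ay":0,"az":0,"claw":20},{"x":0,"y":0,"z":-0.04,"ax":0,"ay":0,"az":0,"claw":20}]'
```

```text
time_s: 6.85
position: [0.5736, 0.1209, 0.1959]
orientation: [0.001, 0.677, 0.736, 0.001]
wrist_force: [-0.8, 1.1, 6.8]
gripper_width: 0.0332
finger_force: 61.6
```

Contact at z=0.196, which is the tray floor. Releasing.

```bash
python3 -m creep '[{"x":0,"y":0,"z":0.01,"ax":0,"ay":0,"az":0,"claw":34},{"x":0,"y":0,"z":0.01,"ax":0,"ay":0,"az":0,"claw":38},{"x":0,"y":0,"z":0.01,"ax":0,"ay":0,"az":0,"claw":44},{"x":0,"y":0,"z":0.01,"ax":0,"ay":0,"az":0,"claw":52},{"x":0,"y":0,"z":0.01,"ax":0,"ay":0,"az":0,"claw":52}]'
python3 -m creep '[{"x":0,"y":0,"z":0.2,"ax":0,"ay":0,"az":0,"claw":52},{"x":0,"y":0,"z":0.7,"ax":0,"ay":0,"az":0,"claw":52},{"x":0,"y":0,"z":1.5,"ax":0,"ay":0,"az":0,"claw":52},{"x":-0.4,"y":0,"z":2.2,"ax":0,"ay":0,"az":0,"claw":52},{"x":-1,"y":0,"z":2.4,"ax":0,"ay":0,"az":0,"claw":52}]'
python3 - <<'E'
from h import *
np.set_printoptions(precision=4,suppress=True)
im,d=camera("top");cv2.imwrite("pics/top5.png",im)
im,d=camera("wrist");cv2.imwrite("pics/w5.png",im)
E
```

```text
time_s: 7.35
position: [0.5729, 0.1208, 0.1946]
orientation: [-0.0, 0.677, 0.736, -0.0]
wrist_force: [0.5, 0.2, -0.2]
gripper_width: 0.0521
finger_force: 0.0
time_s: 7.85
position: [0.5241, 0.1207, 0.3192]
orientation: [0.003, 0.677, 0.736, 0.003]
wrist_force: [0.5, 0.1, 0.2]
gripper_width: 0.052
finger_force: 0.0
```

View pics/w5.png

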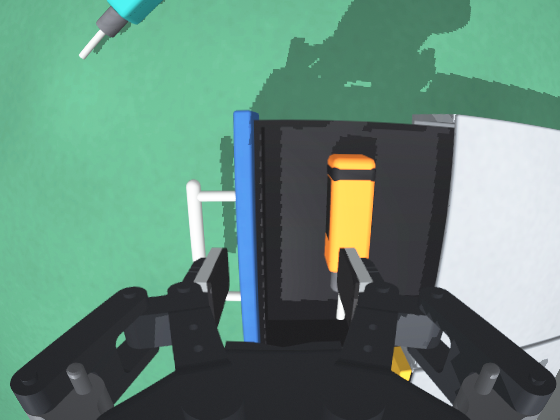

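The driver lies flat in the tray at (350,215), with the bit pointing towards (340,310), all inside the walls and nothing in the way. Now I'll close the fingers, turn 90° and go down in front of the handle.

```bash
python3 -m creep '[{"x":-0.3,"y":-0.1,"z":0,"ax":0,"ay":0,"az":0.9,"claw":40},{"x":-0.8,"y":-0.3,"z":0,"ax":0,"ay":0,"az":1.8,"claw":20},{"x":-1.3,"y":-0.5,"z":0,"ax":0,"ay":0,"az":2.7,"claw":0},{"x":-1.8,"y":-0.7,"z":0,"ax":0,"ay":0,"az":3.6,"claw":0},{"x":-2.3,"y":-0.8,"z":0,"ax":0,"ay":0,"az":4.5,"claw":0}]'
python3 -m creep '[{"x":-0.08,"y":0,"z":0,"ax":0,"ay":0,"az":0.9,"claw":0},{"x":-0.08,"y":0,"z":0,"ax":0,"ay":0,"az":1.8,"claw":0},{"x":-0.08,"y":0,"z":0,"ax":0,"ay":0,"az":2.7,"claw":0},{"x":-0.08,"y":0,"z":0,"ax":0,"ay":0,"az":3.6,"claw":0},{"x":-0.08,"y":0,"z":0,"ax":0,"ay":0,"az":4.5,"claw":0}]'
python3 -m creep '[{"x":0,"y":0,"z":0,"ax":0,"ay":0,"az":0.9,"claw":0},{"x":0,"y":0,"z":0,"ax":0,"ay":0,"az":1.8,"claw":0},{"x":0,"y":0,"z":0,"ax":0,"ay":0,"az":2.25,"claw":0},{"x":0,"y":0,"z":0,"ax":0,"ay":0,"az":2.25,"claw":0},{"x":0,"y":0,"z":0,"ax":0,"ay":0,"az":2.25,"claw":0}]'
```

```text
time_s: 8.45
position: [0.4074, 0.0802, 0.3147]
orientation: [0.0, 0.414, 0.91, -0.0]
wrist_force: [0.1, 0.2, -0.7]
gripper_width: -0.0002
finger_force: 0.0
time_s: 8.95
position: [0.4044, 0.0807, 0.3148]
orientation: [0.0, 0.112, 0.994, 0.0]
wrist_force: [1.1, 0.2, 0.6]
gripper_width: 0.0002
finger_force: 0.0
time_s: 9.45
position: [0.4043, 0.0808, 0.3147]
orientation: [0.0, -0.041, 0.999, 0.0]
wrist_force: [-0.9, 0.7, -0.0]
gripper_width: 0.0002
finger_force: 0.0
```

```bash
python3 -m creep '[{"x":0,"y":0,"z":-0.5,"ax":0,"ay":0,"az":0,"claw":0},{"x":0,"y":0,"z":-1.2,"ax":0,"ay":0,"az":0,"claw":0},{"x":0,"y":0,"z":-1.8,"ax":0,"ay":0,"az":0,"claw":0},{"x":0,"y":0,"z":-2.1,"ax":0,"ay":0,"az":0,"claw":0},{"x":0,"y":0,"z":-2.1,"ax":0,"ay":0,"az":0,"claw":0}]'
python3 -m creep '[{"x":0.15,"y":0.013,"z":0,"ax":0,"ay":0,"az":0,"claw":0},{"x":0.3,"y":0.026,"z":0,"ax":0,"ay":0,"az":0,"claw":0},{"x":0.45,"y":0.039,"z":0,"ax":0,"ay":0,"az":0,"claw":0},{"x":0.55,"y":0.048,"z":0,"ax":0,"ay":0,"az":0,"claw":0},{"x":0.65,"y":0.056,"z":0,"ax":0,"ay":0,"az":0,"claw":0}]'
```

```text
time_s: 9.95
position: [0.4035, 0.0807, 0.2081]
orientation: [-0.002, -0.041, 0.999, 0.0]
wrist_force: [-0.9, -0.3, -0.0]
gripper_width: 0.0
finger_force: 0.0
time_s: 10.45
position: [0.4371, 0.0837, 0.2101]
orientation: [0.0, -0.042, 0.999, 0.0]
wrist_force: [-0.8, -0.0, -0.3]
gripper_width: -0.0001
finger_force: 0.0
```

```bash
python3 -m creep '[{"x":0.06,"y":0.005,"z":0,"ax":0,"ay":0,"az":0,"claw":0},{"x":0.12,"y":0.01,"z":0,"ax":0,"ay":0,"az":0,"claw":0},{"x":0.2,"y":0.017,"z":0,"ax":0,"ay":0,"az":0,"claw":0},{"x":0.3,"y":0.026,"z":0,"ax":0,"ay":0,"az":0,"claw":0},{"x":0.4,"y":0.035,"z":0,"ax":0,"ay":0,"az":0,"claw":0}]'
python3 -m creep '[{"x":0.1,"y":0.009,"z":0,"ax":0,"ay":0,"az":0,"claw":0},{"x":0.2,"y":0.017,"z":0,"ax":0,"ay":0,"az":0,"claw":0},{"x":0.3,"y":0.026,"z":0,"ax":0,"ay":0,"az":0,"claw":0},{"x":0.4,"y":0.035,"z":0,"ax":0,"ay":0,"az":0,"claw":0},{"x":0.5,"y":0.044,"z":0,"ax":0,"ay":0,"az":0,"claw":0}]'
python3 - <<'E'
from h import *
im,d=camera("top");cv2.imwrite("pics/top6.png",cv2.resize(im[70:270,120:400],None,fx=2.5,fy=2.5))
E
```

```text
time_s: 10.95
position: [0.4567, 0.0854, 0.2096]
orientation: [-0.0, -0.042, 0.999, 0.0]
wrist_force: [-2.1, -0.2, 0.7]
gripper_width: 0.0
finger_force: 0.9
time_s: 11.45
position: [0.4819, 0.0876, 0.2097]
orientation: [-0.0, -0.042, 0.999, 0.0]
wrist_force: [-1.5, -1.0, 0.7]
gripper_width: -0.0002
finger_force: 0.9
```

View pics/top6.png

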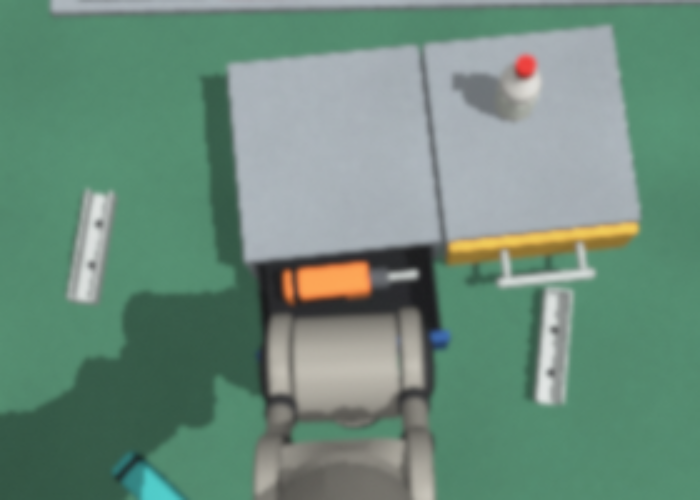

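The drawer is sliding in. The driver is still lying in it at (330,280), and the brackets and bottle are untouched. I'll keep pushing.

```bash
python3 -m creep '[{"x":0.1,"y":0.009,"z":0,"ax":0,"ay":0,"az":0,"claw":0},{"x":0.2,"y":0.017,"z":0,"ax":0,"ay":0,"az":0,"claw":0},{"x":0.3,"y":0.026,"z":0,"ax":0,"ay":0,"az":0,"claw":0},{"x":0.4,"y":0.035,"z":0,"ax":0,"ay":0,"az":0,"claw":0},{"x":0.5,"y":0.044,"z":0,"ax":0,"ay":0,"az":0,"claw":0}]'
python3 -m creep '[{"x":0.1,"y":0.009,"z":0,"ax":0,"ay":0,"az":0,"claw":0},{"x":0.2,"y":0.017,"z":0,"ax":0,"ay":0,"az":0,"claw":0},{"x":0.3,"y":0.026,"z":0,"ax":0,"ay":0,"az":0,"claw":0},{"x":0.4,"y":0.035,"z":0,"ax":0,"ay":0,"az":0,"claw":0},{"x":0.5,"y":0.044,"z":0,"ax":0,"ay":0,"az":0,"claw":0}]'
python3 -m creep '[{"x":0.08,"y":0.007,"z":0,"ax":0,"ay":0,"az":0,"claw":0},{"x":0.16,"y":0.014,"z":0,"ax":0,"ay":0,"az":0,"claw":0},{"x":0.22,"y":0.019,"z":0,"ax":0,"ay":0,"az":0,"claw":0},{"x":0.28,"y":0.024,"z":0,"ax":0,"ay":0,"az":0,"claw":0},{"x":0.34,"y":0.03,"z":0,"ax":0,"ay":0,"az":0,"claw":0}]'
```

```text
time_s: 12.0
position: [0.5069, 0.0898, 0.2097]
orientation: [0.0, -0.042, 0.999, 0.0]
wrist_force: [-1.9, -1.3, 0.8]
gripper_width: -0.0001
finger_force: 0.9
time_s: 12.5
position: [0.5319, 0.0919, 0.2097]
orientation: [0.0, -0.042, 0.999, 0.0]
wrist_force: [-1.4, -0.6, 0.6]
gripper_width: 0.0001
finger_force: 0.9
time_s: 13.0
position: [0.5487, 0.0934, 0.2097]
orientation: [-0.0, -0.042, 0.999, 0.0]
wrist_force: [-1.4, -1.9, 1.1]
gripper_width: 0.0003
finger_force: 0.9
```

```bash
python3 -m creep '[{"x":0.05,"y":0.004,"z":0,"ax":0,"ay":0,"az":0,"claw":0},{"x":0.1,"y":0.009,"z":0,"ax":0,"ay":0,"az":0,"claw":0},{"x":0.15,"y":0.013,"z":0,"ax":0,"ay":0,"az":0,"claw":0},{"x":0.2,"y":0.017,"z":0,"ax":0,"ay":0,"az":0,"claw":0},{"x":0.24,"y":0.021,"z":0,"ax":0,"ay":0,"az":0,"claw":0}]'
python3 -m creep '[{"x":0.03,"y":0.003,"z":0,"ax":0,"ay":0,"az":0,"claw":0},{"x":0.06,"y":0.005,"z":0,"ax":0,"ay":0,"az":0,"claw":0},{"x":0.09,"y":0.008,"z":0,"ax":0,"ay":0,"az":0,"claw":0},{"x":0.12,"y":0.01,"z":0,"ax":0,"ay":0,"az":0,"claw":0},{"x":0.15,"y":0.013,"z":0,"ax":0,"ay":0,"az":0,"claw":0}]'
```

```text
time_s: 13.5
position: [0.5607, 0.0945, 0.2097]
orientation: [0.0, -0.042, 0.999, 0.0]
wrist_force: [-2.2, -1.3, 0.8]
gripper_width: 0.0002
finger_force: 0.8
time_s: 14.0
position: [0.5671, 0.0951, 0.2096]
orientation: [-0.002, -0.042, 0.999, -0.0]
wrist_force: [-10.2, -2.3, 5.9]
gripper_width: 0.0001
finger_force: 4.7
```

In the catch now, with force at about 10 N. Continuing gently.

```bash
python3 -m creep '[{"x":0.03,"y":0.003,"z":0,"ax":0,"ay":0,"az":0,"claw":0},{"x":0.06,"y":0.005,"z":0,"ax":0,"ay":0,"az":0,"claw":0},{"x":0.09,"y":0.008,"z":0,"ax":0,"ay":0,"az":0,"claw":0}]'
```

```text
time_s: 14.3
position: [0.5711, 0.0954, 0.2096]
orientation: [-0.003, -0.042, 0.999, -0.0]
wrist_force: [-8.5, -3.0, 5.8]
gripper_width: 0.0003
finger_force: 4.2
```

```bash
python3 -m creep '[{"x":0.02,"y":0.002,"z":0,"ax":0,"ay":0,"az":0,"claw":0},{"x":0.04,"y":0.003,"z":0,"ax":0,"ay":0,"az":0,"claw":0},{"x":0.06,"y":0.005,"z":0,"ax":0,"ay":0,"az":0,"claw":0},{"x":0.08,"y":0.007,"z":0,"ax":0,"ay":0,"az":0,"claw":0}]'
```

```text
time_s: 14.7
position: [0.577, 0.0961, 0.2099]
orientation: [0.001, -0.042, 0.999, 0.0]
wrist_force: [-0.5, -0.3, -0.3]
gripper_width: 0.0
finger_force: 0.0
```

The force has vanished, so the drawer snapped ahead. I'll back off, rise and check.

```bash
python3 -m creep '[{"x":-0.3,"y":-0.026,"z":0,"ax":0,"ay":0,"az":0,"claw":0},{"x":-0.9,"y":-0.08,"z":0,"ax":0,"ay":0,"az":0,"claw":0},{"x":-1.7,"y":-0.15,"z":0.3,"ax":0,"ay":0,"az":0,"claw":0},{"x":-2.5,"y":-0.22,"z":0.9,"ax":0,"ay":0,"az":0,"claw":0},{"x":-3.0,"y":-0.26,"z":1.5,"ax":0,"ay":0,"az":0,"claw":0}]'
python3 -m creep '[{"x":-0.2,"y":0.5,"z":0.5,"ax":0,"ay":0,"az":0,"claw":0},{"x":-0.4,"y":1.3,"z":1.0,"ax":0,"ay":0,"az":0,"claw":0},{"x":-0.4,"y":2.1,"z":1.5,"ax":0,"ay":0,"az":0,"claw":0},{"x":-0.4,"y":2.9,"z":1.8,"ax":0,"ay":0,"az":0,"claw":0},{"x":-0.4,"y":3.3,"z":1.8,"ax":0,"ay":0,"az":0,"claw":0}]'
python3 - <<'E'
from h import *
im,d=camera("top");i0=cv2.imread("pics/top0.png")
for z,t in ((im,"now"),(i0,"start")):
  for n,a in (("blue",((105,120,60),(130,255,255),(210,140,310,240))),("yellow",((20,120,120),(35,255,255),(280,140,390,180)))):
    m=mask(z,*a)
    if m.sum()==0: print(t,n,0);continue
    p=ray("top",np.argwhere(m>0)[:,::-1],.079)[:,:2]*1000
    r=cv2.minAreaRect(p.astype(np.float32));u=r[0][0]*.9962+r[0][1]*.0872;print(t,n,r,"back u",u+min(r[1])/2)
cv2.imwrite("pics/top7.png",im[70:320,80:480].repeat(2,0).repeat(2,1))
E
```

```text
time_s: 15.2
position: [0.4242, 0.0829, 0.2849]
orientation: [-0.001, -0.042, 0.999, 0.0]
wrist_force: [0.9, -0.5, 0.2]
gripper_width: -0.0001
finger_force: 0.0
time_s: 15.7
position: [0.4068, 0.2509, 0.3777]
orientation: [0.003, -0.043, 0.999, 0.002]
wrist_force: [0.4, -1.2, -1.4]
gripper_width: 0.0001
finger_force: 0.0
now blue ((629.2354125976562, 97.45476531982422), (21.199161529541016, 205.59414672851562), 5.031080722808838) back u 645.9419543304442
now yellow ((647.3438720703125, -118.88809967041016), (23.88721466064453, 208.22340393066406), 4.960476398468018) back u 646.4605303955078
start blue ((494.6763916015625, 87.68212127685547), (18.660316467285156, 204.14138793945312), 5.046639442443848) back u 509.77266052246097
start yellow ((647.2544555664062, -118.89659881591797), (24.092802047729492, 208.22511291503906), 4.9721574783325195) back u 646.4735062423706
```

View pics/top7.png

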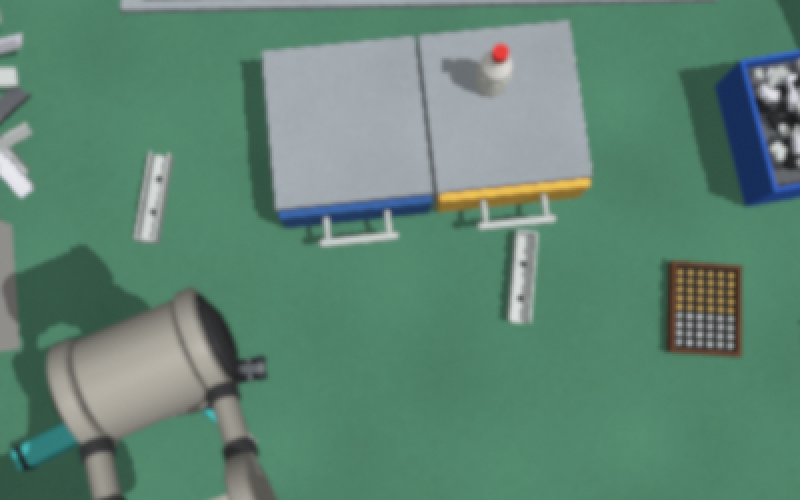

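The blue front at (355,212) is flush with the yellow one to within 0.5 mm, and the brackets, bottle and screw tray are where they were. I'll settle and hand in.

```bash
python3 -m creep '[{"x":0,"y":0,"z":0,"ax":0,"ay":0,"az":0,"claw":0},{"x":0,"y":0,"z":0,"ax":0,"ay":0,"az":0,"claw":0},{"x":0,"y":0,"z":0,"ax":0,"ay":0,"az":0,"claw":0}]' && python3 -c "
from workcell import *
print(sign_off())"
```

```text
time_s: 16.05
position: [0.4066, 0.247, 0.3744]
orientation: [-0.0, -0.041, 0.999, -0.0]
wrist_force: [0.5, 0.4, 0.4]
gripper_width: -0.0
finger_force: 0.0
the job is handed in; nothing more can be done
None
```

The orange screwdriver lies flat in the blue drawer, which was pushed gently past its catch and sits flush with the still-shut yellow one; nothing else appears to have moved, and I handed the job in at about 16 s (no verdict came back).

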